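# Charge the bench hand pump until its indicator pin is fully out

## Task

Two identical bench hand pumps stand among the samples; one is already charged, its indicator pin standing tall, and on the other the pin is still down near its collar. Charge that one: with the fingertips press its plunger knob all the way down and let it spring all the way back up, again and again, until its pin has come fully out so that the black ring round the pin is clear above the collar, and finish with the knob left up. Do not push or pull either pin, do not press the charged pump, and do not lift or shift anything standing on the bench.

Things in the scene. Friction and masses are not known exactly. Their poses are not given: they have to be found in the camera images.
- pump: the pump to be charged: grey housing 75 x 150 mm on a bolted-down steel base plate 100 x 175 x 12 mm; the housing's flat top is 120 mm above the bench. Origin: centre of the base plate's underside; z up, y along the housing's long side. Centre of the plunger knob at x 0, y -32 mm; indicator pin at x 0, y +38 mm, in a round collar 20 mm across whose top is 132 mm above the bench. Which of the two places it stands in varies, and its yaw too.
- knob_top (a point): centre of the top face of this pump's plunger knob: a black mushroom knob 46 mm across (flat top 36 mm across) and 16 mm thick on a 16 mm steel rod. 162 mm above the bench when up; it moves down with the plunger.
- plunger (a joint): how far the plunger is pressed straight down: 0 up, 0.015 m at its bottom stop. Its spring pushes back with 10 N at the top, 15 N at the bottom, and lifts it back up by itself as soon as it is let go. Inside, a ratchet raises the pin while the plunger RISES, one 10 mm notch for each full stroke (the first stroke may give more or less, 5 to 15 mm); strokes shorter than 12 mm, or not let back right up, may give nothing. 3 to 5 full strokes are needed; more do no harm.
- pin (a joint): how far the indicator pin has come out: 0 to 0.016 m at the start, 0.051 m when fully out. It stays where the ratchet has left it.
- pin_tip (a point): upper end of this pump's indicator pin, an upright steel pin 8 mm across, 70 mm to the knob's side. Its tip stands 4 mm above the collar (136 mm above the bench) at joint value 0 and 55 mm above it (187 mm above the bench) when fully out; a black ring 5 mm tall round the pin, its lower edge 51 mm below the tip, then shows just above the collar.
- spare_pump: the pump already charged, of the same make and size: grey housing 75 x 150 mm on a bolted-down steel base plate 100 x 175 x 12 mm; the housing's flat top is 120 mm above the bench. Origin: centre of the base plate's underside; z up, y along the housing's long side. Centre of the plunger knob at x 0, y -32 mm; indicator pin at x 0, y +38 mm, in a round collar 20 mm across whose top is 132 mm above the bench. Its pin stands fully out.
- spare_knob_top (a point): centre of the top face of the charged pump's knob, 162 mm above the bench
- spare_plunger (a joint): how far the charged pump's plunger is pressed down, in m; 0 up
- spare_pin_tip (a point): upper end of the charged pump's pin, 187 mm above the bench
- cup_a: bystander: lidded specimen cup, 56 mm across, 62 mm tall; origin at the centre of its underside
- cup_b: bystander: lidded specimen cup like cup_a; origin at the centre of its underside
- tip_box: bystander: closed pipette-tip box, 80 x 110 x 55 mm; origin at the centre of its underside
- tube_rack: bystander: red rack of capped sample tubes, 100 x 240 mm, 100 mm tall; origin at the centre of its underside
- bottle: bystander: white bottle, 64 mm across, 150 mm tall; origin at the centre of its underside
- jar: bystander: amber jar, 76 mm across, 90 mm tall; origin at the centre of its underside
- timer: bystander: small bench timer lying flat, 50 x 70 x 23 mm; origin at the centre of its underside
There are look-alikes about, which are no part of the job. Leave any green or purple look-alike of the pump alone. Leave any turquoise look-alike of the spare_pump alone.

How it is judged:
On the way, in this order (a step that is already met when the one before it is completed fails the run):
1. the plunger of the uncharged pump is pressed all the way down (value of joint plunger above 0.013 m and value of joint pin below 0.04 m).
2. its pin has come fully out (value of joint pin above 0.048 m), for 0.1 s.
At the end, for the whole second after the job is handed in: the pin is at least 48 mm out (of 51), both plungers are up within 2 mm, and every bystander is within 20 mm of where it stood (value of joint pin above 0.048 m and value of joint each of plunger, spare_plunger below 0.002 m and distance of each of cup_a, cup_b, tip_box, tube_rack, bottle, jar, timer from where it was at the start of the episode below 0.02 m); the robot touches nothing.
It fails at once if a pin is pushed or pulled by the robot (over 1.5 N) (contact force between any of the fingers, the arm and pin_c0 above 1.5 N or contact force between any of the fingers, the arm and pin_c1 above 1.5 N or contact force between any of the fingers, the arm and spare_pin above 1.5 N).
It fails at once if the charged pump is pressed (over 4 mm) (value of joint spare_plunger above 0.004 m).
It fails at once if something standing on the bench is lifted, tipped or shifted by more than 20 mm (distance of any of cup_a, cup_b, tip_box, tube_rack, bottle, jar, timer from where it was at the start of the episode above 0.02 m or height (world z) of any of cup_a, cup_b, tip_box, tube_rack, bottle, jar, timer above 0.012 m or angle between any of cup_a, cup_b, tip_box, tube_rack, bottle, jar, timer's own z axis and vertical above 0.4 rad).
It also fails if it takes over 48 s, if anything falls off the work surface, if the arm or the gripper's body presses on something with over 40 N, if the wrist force passes 120 N, or if a joint passes its speed limit or range.

## Robot

A 6-joint arm with a two-finger parallel gripper is mounted at the origin on the work surface. World frame = base frame: x ahead of the robot, y to its left, z up, the work surface at z = 0. Lengths are in m, angles in rad, forces in N, time in s.
With the tool pointing down it reaches from about 0.375 to 0.9 m from the base axis. Payload 3.1 kg.
Tool frame: the origin (TCP) lies at the very end of the fingers, on their centre line; the grasp point (between the pads) lies 19 mm behind it; z points along the fingers, x is the direction in which the jaws open and shut, and the axes are right-handed (so a half turn about z gives the same grasp; the last joint's range is limited). The gripper opens to 85 mm and grips with 20 to 120 N. Pads are 22 mm wide; open, the fingers measure 114 mm over their backs; the gripper's body (76 mm by 85 mm) begins 54 mm behind the grasp point. The pads swing forward as they close: fully open they stand 13 mm farther back than shut.
Start: joints at [-1.329, 0.527, 1.433, -0, 1.181, -0.178], TCP at [0.255, -0.571, 0.231] pointing down, gripper open.
Joint ranges: [-3.08, 3.08], [-0.75, 2.2], [0.22, 2.44], [-1.43, 4.57], [0, 2.65], [-2.85, 2.85]. Speed limits (rad/s): [2.79, 2.79, 3.14, 3.14, 3.14, 3.14].

## Interface

Orientations are given as a unit quaternion [w, x, y, z].
In Python, from rig import sense, grab_frame, finish_job gives the robot as it stands.
- The arm moves only by the tool drive_tool, never from a script. Its argument "plan" is text: rows parted by semicolons, each of 7 numbers parted by spaces: the shift along the tool's x, y, z in mm, then the turn, a rotation vector about the tool's x, y, z in degrees, then the opening, from -1 (shut) to 1 (fully open). In form: x y z ax ay az hand; .... A call has 1 to 12 rows; each row shifts and turns the commanded pose from where the row before left it, along the tool's axes as they then stand; what a row does not reach is not made up. A row lasts 1/10 s, in which the tool goes at most 50 mm and 8.59 degrees, less where a joint would pass 70% of its speed; a pose out of reach is approached as far as the arm can. A call is refused whole if a number of a shift passes 50 or a number of a turn 8.59, either way. A call with a gripper value outside its range is refused whole. The fingers move at their own pace and stop on an object; "force" is the grip in N (left out, the last holds). Time passes only in rows, so rows that do not move let the fingers close. It gives the time, the measured TCP pose, the force and the opening at its end, in the units of the state.
- sense(): the state, without advancing time (a new reading comes with each control period).
- grab_frame(name): name is "side" or "top"; returns a dict with "img" (480x640x3 uint8, red, green, blue), "K" (3x3 intrinsics, pixels), "dist" ([k1, k2, p1, p2, k3] as OpenCV has them; the pictures are not rectified), "cam_to_world" (4x4, takes a point from camera to world coordinates). Camera axes: x right, y down, z forward; pixel columns grow to the right and rows downward; lengths in m; the calibration is good to about 2 mm. A picture is of the moment at which its call begins. There is no depth.
- finish_job(): hands the job in, once; it reports no verdict.
The state is a dict: "time_s": time; "joint_positions": joint angles; "qd": joint speeds; "effort": joint torques, N m; "tcp_pos": TCP position; "tcp_rot": TCP orientation; "ft_force": force on the tool from outside, world axes, zero at the start; "moment": the same for the moment, N m; "grip_width": opening from 0.0 (shut) to 1.0 (fully open).
Only numpy, scipy, OpenCV 4.12 (cv2) and the standard library are available. Lean on these libraries where they do the work, as an engineer would, in place of code of your own. Each camera call takes 0.05 s, during which the arm holds its last target.

## Working session

There is one attempt and no reset: what is moved stays moved. The work goes in short steps, Python scripts to look and compute and a tool call to move; the robot and the scene stay as the last step left them, time stands still between calls to the robot, and variables do not carry over. Pictures are saved under pics/ and viewed, and the job is handed in when it is done.

Besides the shell and the picture viewer there is one more tool, called after ">>>" by a JSON object that holds its "op" and its "data", one argument or row to a line. drive_tool: Moves the arm, as the interface text tells. Its arguments: {"type":"object","properties":{"plan":{"type":"string"},"force":{"type":"number"}},"required":["plan"]}

```bash
mkdir -p pics
python3 - <<'E'
from rig import sense, grab_frame
import cv2,pickle
s=sense();print(s)
for n in("side","top"):
    f=grab_frame(n);pickle.dump(f,open(n+'0.pkl','wb'));cv2.imwrite(f'pics/{n}0.png',f['img'][:,:,::-1]);print(n,f['K'],f['dist'],f['cam_to_world'])
E
```

```text
{'time_s': 0.0, 'joint_positions': array([-1.32953491e+00,  5.28444984e-01,  1.43392264e+00, -2.69232809e-07,
        1.18140811e+00, -1.78518167e-01]), 'qd': array([-0.00073302,  0.00096339,  0.0001517 ,  0.00030728, -0.00184757,
       -0.00035243]), 'effort': array([ 2.03379153e-03, -4.42340684e+01, -1.78022110e+01, -5.57671558e-05,
        8.57728795e-03,  6.79387682e-06]), 'tcp_pos': array([ 0.25456405, -0.57001039,  0.23034017]), 'tcp_rot': array([-7.47155488e-04,  8.38915253e-01, -5.44260973e-01, -7.95750993e-04]), 'ft_force': array([0.47105817, 0.67464113, 0.40293297]), 'moment': array([ 0.00980368, -0.01265517, -0.002508  ]), 'grip_width': 0.9971801953762705}
side [[522.23501431   0.         313.66381521]
 [  0.         522.23501431 228.83306018]
 [  0.           0.           1.        ]] [-0.08915496  0.          0.          0.          0.        ] [[ 0.8627187   0.30328928 -0.40463817  1.1023641 ]
 [ 0.50537046 -0.54528301  0.66878034 -0.8625969 ]
 [-0.01780841 -0.78146149 -0.62369929  0.9389099 ]
 [ 0.          0.          0.          1.        ]]
top [[490.72848766   0.         320.01011654]
 [  0.         490.72848766 244.65045201]
 [  0.           0.           1.        ]] [-0.03388976  0.          0.          0.          0.        ] [[-0.01425741 -0.99484627  0.10038737  0.44145262]
 [-0.99986053  0.01505813  0.00722311  0.00386628]
 [-0.00869753 -0.10027038 -0.99492221  1.26674304]
 [ 0.          0.          0.          1.        ]]
```

View pics/side0.png

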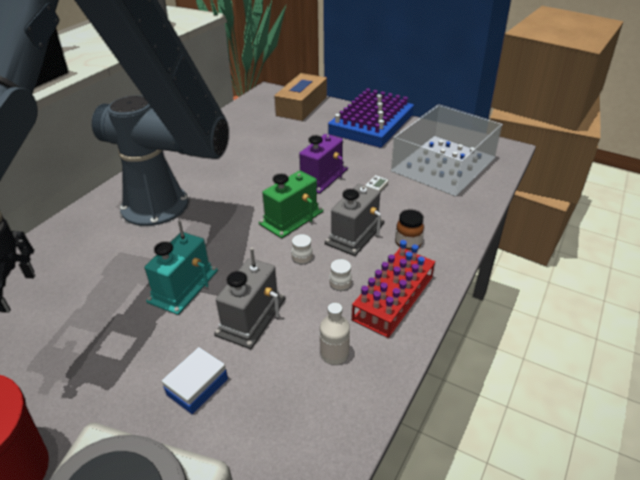

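View pics/top0.png

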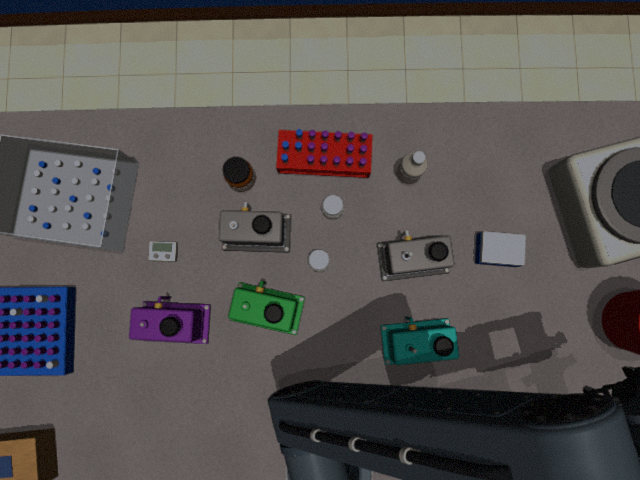

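Top view: grey pumps with knobs at about (262,224) and (437,250). The side view shows the tall pin on the (245,295) pump, so the uncharged pump is the one with its knob at top (262,224) and side (350,196). I'll measure the knob from both views.

```bash
cat > h.py <<'E'
import numpy as np,cv2
def ray(f,px):
    u=cv2.undistortPoints(np.array([[px]],float),f['K'],np.array(f['dist']))[0,0]
    T=f['cam_to_world'];d=T[:3,:3]@np.array([u[0],u[1],1]);return T[:3,3],d/np.linalg.norm(d)
def plane(f,px,z):
    o,d=ray(f,px);return o+d*(z-o[2])/d[2]
def tri(f,p,g,q):
    o,d=ray(f,p);a,b=ray(g,q)
    t=np.linalg.lstsq(np.stack([d,-b],1),a-o,rcond=None)[0]
    P,Q=o+t[0]*d,a+t[1]*b;return (P+Q)/2,np.linalg.norm(P-Q)
def proj(f,P):
    T=np.linalg.inv(f['cam_to_world']);r=cv2.Rodrigues(T[:3,:3])[0]
    return cv2.projectPoints(np.array([P],float),r,T[:3,3],f['K'],np.array(f['dist']))[0].ravel()
def blobs(f,box,thr):
    x0,y0,x1,y1=box;g=f['img'][y0:y1,x0:x1].max(2)
    n,l,s,c=cv2.connectedComponentsWithStats((g<thr).astype(np.uint8))
    return [(s[i].tolist(),(c[i]+[x0,y0]).round(1).tolist()) for i in range(1,n) if s[i,4]>15]
E
python3 - <<'E'
import pickle,cv2
from h import *
t=pickle.load(open('top0.pkl','rb'));s=pickle.load(open('side0.pkl','rb'))
print(blobs(t,(215,200,300,255),45));print(blobs(s,(325,175,390,255),45))
a=cv2.resize(t['img'][195:260,205:305],(600,390),interpolation=cv2.INTER_CUBIC)[:,:,::-1];cv2.imwrite('pics/tz.png',a)
a=cv2.resize(s['img'][170:260,320:420],(600,540),interpolation=cv2.INTER_CUBIC)[:,:,::-1];cv2.imwrite('pics/sz.png',a)
E
```

```text
[([37, 15, 20, 19, 295], [261.4, 224.2]), ([7, 15, 63, 31, 240], [261.6, 239.3])]
[([18, 15, 16, 11, 127], [350.6, 194.6])]
```

View pics/tz.png

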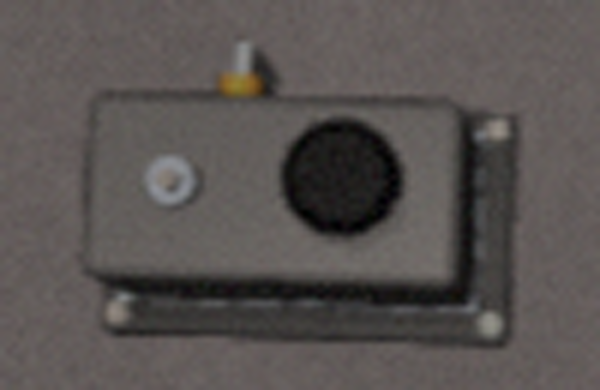

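View pics/sz.png

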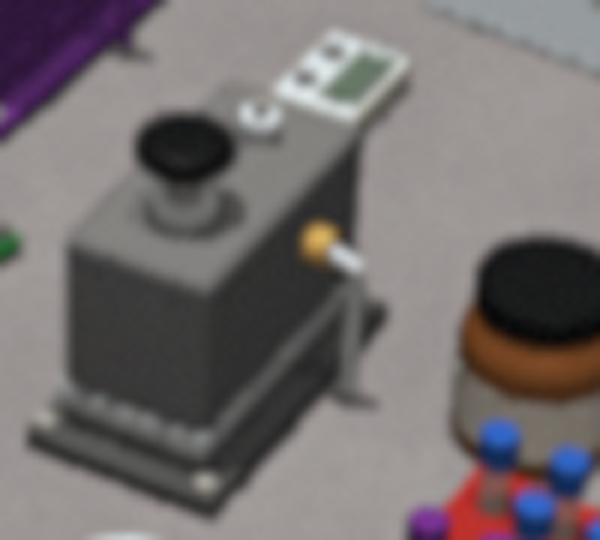

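Run:
```python
import pickle
from h import *
from scipy.spatial.transform import Rotation as R
t=pickle.load(open('top0.pkl','rb'));s=pickle.load(open('side0.pkl','rb'))
print(tri(t,(261.5,224.3),s,(350.7,194.6)),plane(t,(261.5,224.3),.154),plane(s,(350.7,194.6),.154))
print(tri(t,(233.3,225.0),s,(363.5,189.3)),plane(t,(233.3,225.0),.134),plane(s,(363.5,189.3),.134))
print(plane(t,(437.5,250.5),.154), plane(t,(407,255),.187))
from rig import sense
q=sense()['tcp_rot'];M=R.from_quat(np.roll(q,-1)).as_matrix();print(M)
```

```text
(array([0.60450766, 0.14660929, 0.15545225]), np.float64(0.0049281409443282425)) [0.60263923 0.14538965 0.154     ] [0.60530687 0.15042608 0.154     ]
(array([0.60797569, 0.21621325, 0.13159999]), np.float64(0.006346087630059747)) [0.60493688 0.21394628 0.134     ] [0.61161228 0.21561473 0.134     ]
[ 0.53630078 -0.25525777  0.154     ] [ 0.52455195 -0.179835    0.187     ]
[[ 4.07592223e-01 -9.13163946e-01 -4.32235386e-04]
 [-9.13161998e-01 -4.07592265e-01  1.92645511e-03]
 [-1.93534515e-03 -3.90507192e-04 -9.99998051e-01]]
```

Heights and the 70 mm spacing check out: knob at ≈(0.604, 0.147), pin toward +y. First I lift, square the tool to the world axes and shut the fingers.

>>> {"op": "drive_tool", "data": {
  "plan": "0 0 -5 0 0 -8.24 -1; 0 0 -5 0 0 -8.24 -1; 0 0 -5 0 0 -8.24 -1; 0 0 -5 0 0 -8.24 -1; 0 0 -5 0 0 -8.24 -1; 0 0 -5 0 0 -8.24 -1; 0 0 -5 0 0 -8.24 -1; 0 0 -5 0 0 -8.24 -1; 0 0 0 0 0 0 -1; 0 0 0 0 0 0 -1",
  "force": 60
}}

```text
time_s: 1.1
tcp_pos: [0.2547, -0.5704, 0.2709]
tcp_rot: [-0.0, 1.0, -0.002, -0.0]
ft_force: [-0.3, 0.2, -0.2]
grip_width: 0.002
```

>>> {"op": "drive_tool", "data": {
  "plan": "20 -40 0 0 0 0 -1; 20 -40 0 0 0 0 -1; 20 -40 0 0 0 0 -1; 20 -40 0 0 0 0 -1; 20 -40 0 0 0 0 -1; 20 -40 0 0 0 0 -1; 20 -40 0 0 0 0 -1; 20 -40 0 0 0 0 -1; 20 -40 0 0 0 0 -1; 0 0 0 0 0 0 -1"
}}

```text
time_s: 2.1
tcp_pos: [0.4357, -0.2056, 0.2709]
tcp_rot: [-0.002, 1.0, 0.002, -0.0]
ft_force: [-0.1, 0.1, -0.5]
grip_width: -0.003
```

>>> {"op": "drive_tool", "data": {
  "plan": "20 -40 0 0 0 0 -1; 20 -40 0 0 0 0 -1; 20 -40 0 0 0 0 -1; 20 -40 0 0 0 0 -1; 20 -40 0 0 0 0 -1; 20 -40 0 0 0 0 -1; 20 -40 0 0 0 0 -1; 20 -40 0 0 0 0 -1; 10 -37 0 0 0 0 -1; 0 0 0 0 0 0 -1; 0 0 0 0 0 0 -1"
}}

```text
time_s: 3.2
tcp_pos: [0.6049, 0.1461, 0.2705]
tcp_rot: [0.0, 1.0, -0.0, -0.001]
ft_force: [-0.1, -0.2, 0.6]
grip_width: -0.001
```

Over the knob. I descend to about 10 mm above it and look.

>>> {"op": "drive_tool", "data": {
  "plan": "0 0 25 0 0 0 -1; 0 0 25 0 0 0 -1; 0 0 25 0 0 0 -1; 0 0 22 0 0 0 -1; 0 0 0 0 0 0 -1; 0 0 0 0 0 0 -1"
}}

```text
time_s: 3.8
tcp_pos: [0.605, 0.1446, 0.1744]
tcp_rot: [0.0, 1.0, -0.001, -0.0]
ft_force: [-1.3, 0.1, 0.3]
grip_width: -0.003
```

Run:
```python
from rig import sense, grab_frame
import cv2
print(sense()['tcp_pos'])
s=grab_frame("side");t=grab_frame("top")
import numpy as np
a=cv2.resize(s['img'][150:260,300:420],(480,440),interpolation=cv2.INTER_CUBIC)
b=cv2.resize(t['img'][190:270,200:320],(480,320),interpolation=cv2.INTER_CUBIC)
cv2.imwrite('pics/s1.png',a[:,:,::-1]);cv2.imwrite('pics/t1.png',b[:,:,::-1])
```

```text
[0.60503663 0.14455448 0.17438814]
```

View pics/s1.png

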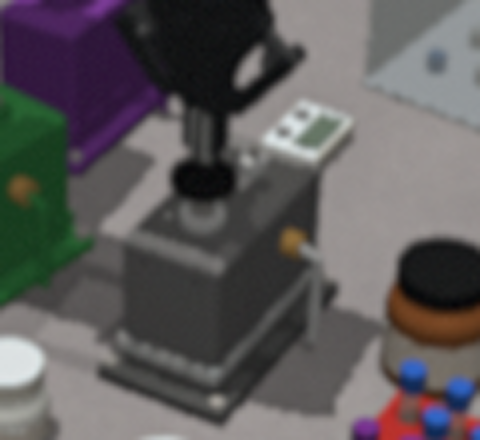

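View pics/t1.png

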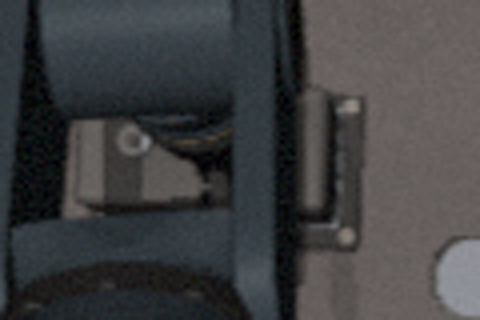

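Side view: shut fingertips sit centred just above the black knob (crop x≈205), and the pin collar at (248,158) is clear. I press down.

>>> {"op": "drive_tool", "data": {
  "plan": "0 0 10 0 0 0 -1; 0 0 5 0 0 0 -1; 0 0 5 0 0 0 -1; 0 0 5 0 0 0 -1; 0 0 0 0 0 0 -1; 0 0 0 0 0 0 -1"
}}

```text
time_s: 4.5
tcp_pos: [0.6059, 0.146, 0.1519]
tcp_rot: [0.0, 1.0, 0.0, 0.001]
ft_force: [-3.1, -1.5, 13.8]
grip_width: -0.0
```

>>> {"op": "drive_tool", "data": {
  "plan": "0 0 2 0 0 0 -1; 0 0 2 0 0 0 -1; 0 0 0 0 0 0 -1; 0 0 0 0 0 0 -1"
}}

```text
time_s: 4.9
tcp_pos: [0.6059, 0.146, 0.1483]
tcp_rot: [0.0, 1.0, 0.0, 0.002]
ft_force: [-2.3, -1.1, 14.4]
grip_width: -0.002
```

>>> {"op": "drive_tool", "data": {
  "plan": "0 0 1.5 0 0 0 -1; 0 0 1.5 0 0 0 -1; 0 0 0 0 0 0 -1; 0 0 0 0 0 0 -1"
}}

```text
time_s: 5.3
tcp_pos: [0.606, 0.1459, 0.147]
tcp_rot: [0.0, 1.0, 0.0, 0.002]
ft_force: [-5.9, -1.7, 21.7]
grip_width: -0.006
```

The 21.7 N at z=0.147 means the bottom stop is reached. Now release it fully and repeat the strokes.

>>> {"op": "drive_tool", "data": {
  "plan": "0 0 -7 0 0 0 -1; 0 0 -7 0 0 0 -1; 0 0 -7 0 0 0 -1; 0 0 -7 0 0 0 -1; 0 0 0 0 0 0 -1; 0 0 0 0 0 0 -1; 0 0 0 0 0 0 -1"
}}

```text
time_s: 6.0
tcp_pos: [0.6046, 0.1462, 0.1695]
tcp_rot: [0.0, 1.0, -0.0, -0.001]
ft_force: [-0.1, 0.4, -0.2]
grip_width: 0.003
```

>>> {"op": "drive_tool", "data": {
  "plan": "0 0 7 0 0 0 -1; 0 0 7 0 0 0 -1; 0 0 7 0 0 0 -1; 0 0 7 0 0 0 -1; 0 0 0 0 0 0 -1; 0 0 0 0 0 0 -1; 0 0 0 0 0 0 -1"
}}

```text
time_s: 6.7
tcp_pos: [0.6056, 0.1462, 0.1469]
tcp_rot: [0.0, 1.0, -0.0, 0.001]
ft_force: [-6.8, -0.5, 25.8]
grip_width: -0.004
```

Works the same. Two more releases and presses, then a look.

>>> {"op": "drive_tool", "data": {
  "plan": "0 0 -7 0 0 0 -1; 0 0 -7 0 0 0 -1; 0 0 -7 0 0 0 -1; 0 0 -7 0 0 0 -1; 0 0 0 0 0 0 -1; 0 0 0 0 0 0 -1; 0 0 0 0 0 0 -1"
}}

```text
time_s: 7.4
tcp_pos: [0.6045, 0.1461, 0.1693]
tcp_rot: [0.0, 1.0, -0.0, -0.001]
ft_force: [-0.1, -0.5, 0.2]
grip_width: 0.001
```

>>> {"op": "drive_tool", "data": {
  "plan": "0 0 7 0 0 0 -1; 0 0 7 0 0 0 -1; 0 0 7 0 0 0 -1; 0 0 7 0 0 0 -1; 0 0 0 0 0 0 -1; 0 0 0 0 0 0 -1; 0 0 0 0 0 0 -1"
}}

```text
time_s: 8.1
tcp_pos: [0.6056, 0.1462, 0.147]
tcp_rot: [0.0, 1.0, -0.0, 0.001]
ft_force: [-7.4, -0.4, 27.3]
grip_width: 0.003
```

>>> {"op": "drive_tool", "data": {
  "plan": "0 0 -7 0 0 0 -1; 0 0 -7 0 0 0 -1; 0 0 -7 0 0 0 -1; 0 0 -7 0 0 0 -1; 0 0 0 0 0 0 -1; 0 0 0 0 0 0 -1; 0 0 0 0 0 0 -1"
}}

```text
time_s: 8.8
tcp_pos: [0.6046, 0.1461, 0.1693]
tcp_rot: [0.0, 1.0, -0.0, -0.001]
ft_force: [0.6, -0.9, -0.1]
grip_width: 0.001
```

Run:
```python
from rig import sense, grab_frame
import cv2
s=grab_frame("side")
a=cv2.resize(s['img'][150:260,300:420],(720,660)[:2],interpolation=cv2.INTER_CUBIC)[:590]
cv2.imwrite('pics/s2.png',a[:,:,::-1])
```

```text
(no output)
```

View pics/s2.png

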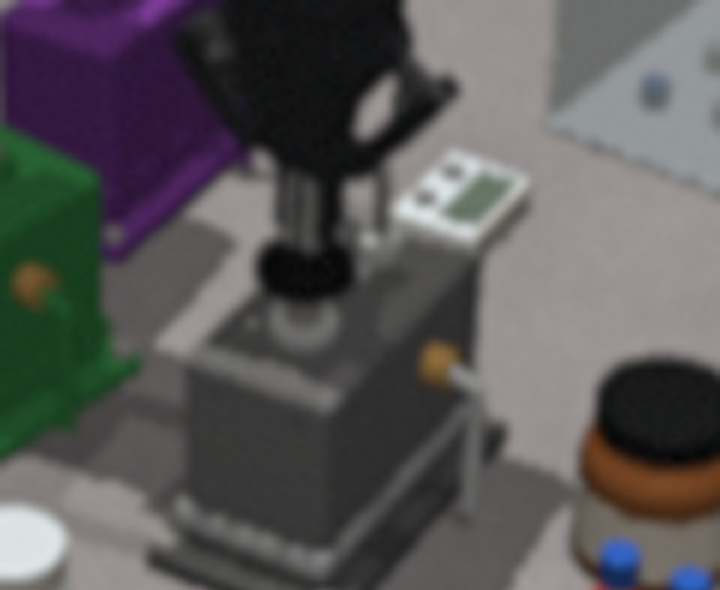

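The pin has risen (from about (372,235) up past (380,170), where the hand hides the tip). I'll do two more strokes; extra ones do no harm.

>>> {"op": "drive_tool", "data": {
  "plan": "0 0 7 0 0 0 -1; 0 0 7 0 0 0 -1; 0 0 7 0 0 0 -1; 0 0 7 0 0 0 -1; 0 0 0 0 0 0 -1; 0 0 0 0 0 0 -1; 0 0 0 0 0 0 -1"
}}

```text
time_s: 9.55
tcp_pos: [0.6057, 0.1462, 0.147]
tcp_rot: [0.0, 1.0, -0.0, 0.001]
ft_force: [-7.0, -0.4, 26.2]
grip_width: -0.002
```

>>> {"op": "drive_tool", "data": {
  "plan": "0 0 -7 0 0 0 -1; 0 0 -7 0 0 0 -1; 0 0 -7 0 0 0 -1; 0 0 -7 0 0 0 -1; 0 0 0 0 0 0 -1; 0 0 0 0 0 0 -1; 0 0 0 0 0 0 -1"
}}

```text
time_s: 10.25
tcp_pos: [0.6046, 0.1461, 0.1694]
tcp_rot: [0.0, 1.0, -0.0, -0.001]
ft_force: [-0.1, 0.2, -0.3]
grip_width: -0.002
```

>>> {"op": "drive_tool", "data": {
  "plan": "0 0 7 0 0 0 -1; 0 0 7 0 0 0 -1; 0 0 7 0 0 0 -1; 0 0 7 0 0 0 -1; 0 0 0 0 0 0 -1; 0 0 0 0 0 0 -1; 0 0 0 0 0 0 -1"
}}

```text
time_s: 10.95
tcp_pos: [0.6056, 0.1462, 0.147]
tcp_rot: [0.0, 1.0, -0.0, 0.001]
ft_force: [-6.9, -0.9, 25.9]
grip_width: -0.004
```

>>> {"op": "drive_tool", "data": {
  "plan": "0 0 -7 0 0 0 -1; 0 0 -7 0 0 0 -1; 0 0 -7 0 0 0 -1; 0 0 -7 0 0 0 -1; 0 0 0 0 0 0 -1; 0 0 -20 0 0 0 -1; 0 0 -40 0 0 0 -1; 0 0 -40 0 0 0 -1; 0 0 0 0 0 0 -1; 0 0 0 0 0 0 -1"
}}

```text
time_s: 11.95
tcp_pos: [0.6053, 0.1461, 0.2705]
tcp_rot: [-0.0, 1.0, -0.0, 0.001]
ft_force: [-0.2, 0.1, -0.2]
grip_width: -0.001
```

Run:
```python
from rig import sense, grab_frame
from h import *
import cv2,pickle
s=grab_frame("side");pickle.dump(s,open('side3.pkl','wb'))
for h in (.132,.136,.187): print(h,(proj(s,[.607,.2155,h])-[310,130])*7.2)
a=cv2.resize(s['img'][130:210,310:410],(720,576),interpolation=cv2.INTER_CUBIC)
cv2.imwrite('pics/s3.png',a[:,:,::-1])
a=cv2.resize(s['img'][235:315,210:310],(720,576),interpolation=cv2.INTER_CUBIC)
cv2.imwrite('pics/s3b.png',a[:,:,::-1])
```

```text
0.132 [373.90764216 428.14849054]
0.136 [374.3174287  419.40751887]
0.187 [379.63694066 305.30112571]
```

View pics/s3.png

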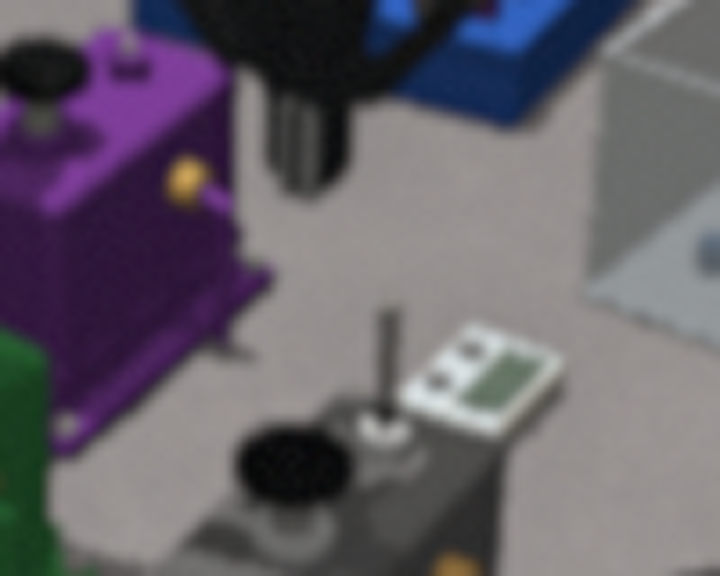

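View pics/s3b.png

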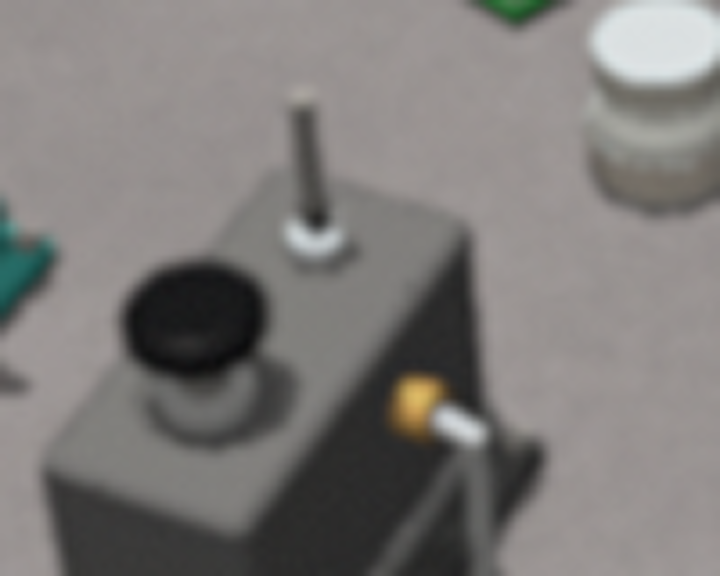

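Side view: pin tip at crop (390,308), where the predicted full height is row 305, and the black ring shows at the collar (383,412). The length leaves about 2–3 mm in doubt, and time is plentiful, so I'll add two harmless strokes for certainty.

>>> {"op": "drive_tool", "data": {
  "plan": "0 0 40 0 0 0 -1; 0 0 40 0 0 0 -1; 0 0 20 0 0 0 -1; 0 0 7 0 0 0 -1; 0 0 7 0 0 0 -1; 0 0 7 0 0 0 -1; 0 0 7 0 0 0 -1; 0 0 0 0 0 0 -1; 0 0 0 0 0 0 -1; 0 0 0 0 0 0 -1"
}}

```text
time_s: 13.0
tcp_pos: [0.6014, 0.1459, 0.1469]
tcp_rot: [0.001, 1.0, 0.0, -0.003]
ft_force: [-13.7, -2.1, 32.2]
grip_width: -0.001
```

>>> {"op": "drive_tool", "data": {
  "plan": "0 0 -7 0 0 0 -1; 0 0 -7 0 0 0 -1; 0 0 -7 0 0 0 -1; 0 0 -7 0 0 0 -1; 0 0 0 0 0 0 -1; 0 0 0 0 0 0 -1; 0 0 0 0 0 0 -1"
}}

```text
time_s: 13.7
tcp_pos: [0.6048, 0.1461, 0.1694]
tcp_rot: [0.0, 1.0, -0.0, -0.001]
ft_force: [-0.0, -0.1, -0.8]
grip_width: -0.005
```

>>> {"op": "drive_tool", "data": {
  "plan": "0 0 7 0 0 0 -1; 0 0 7 0 0 0 -1; 0 0 7 0 0 0 -1; 0 0 7 0 0 0 -1; 0 0 0 0 0 0 -1; 0 0 0 0 0 0 -1; 0 0 0 0 0 0 -1"
}}

```text
time_s: 14.4
tcp_pos: [0.6058, 0.1462, 0.147]
tcp_rot: [0.0, 1.0, -0.0, 0.001]
ft_force: [-6.8, -1.1, 26.0]
grip_width: 0.0
```

>>> {"op": "drive_tool", "data": {
  "plan": "0 0 -7 0 0 0 -1; 0 0 -7 0 0 0 -1; 0 0 -7 0 0 0 -1; 0 0 -7 0 0 0 -1; 0 0 0 0 0 0 -1; 0 0 -20 0 0 0 -1; 0 0 -40 0 0 0 -1; 0 0 -40 0 0 0 -1; 0 0 0 0 0 0 -1; 0 0 0 0 0 0 -1"
}}

```text
time_s: 15.4
tcp_pos: [0.6052, 0.1461, 0.2704]
tcp_rot: [-0.0, 1.0, -0.0, 0.0]
ft_force: [0.2, 0.6, -0.3]
grip_width: -0.006
```

Run:
```python
from rig import sense, grab_frame
from h import *
import cv2,pickle
s=grab_frame("side");pickle.dump(s,open('side4.pkl','wb'))
o=pickle.load(open('side3.pkl','rb'))
f=lambda i:cv2.resize(i['img'][160:210,340:390],(400,400),interpolation=cv2.INTER_CUBIC)
cv2.imwrite('pics/s4.png',np.hstack([f(o),f(s)])[:,:,::-1])
cv2.imwrite('pics/s4full.png',s['img'][:,:,::-1])
```

```text
(no output)
```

View pics/s4.png

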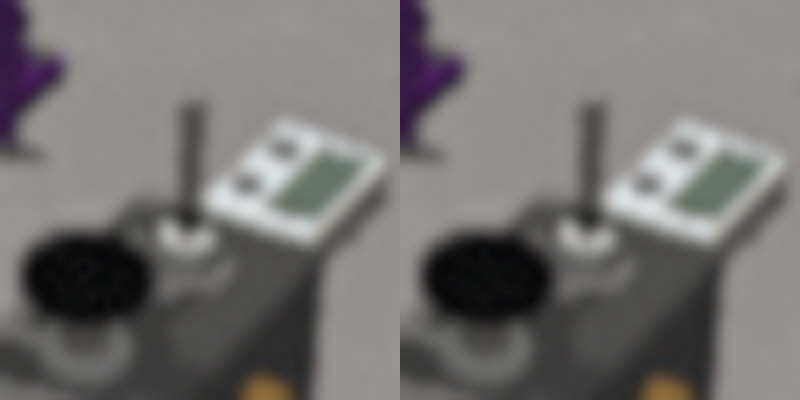

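View pics/s4full.png

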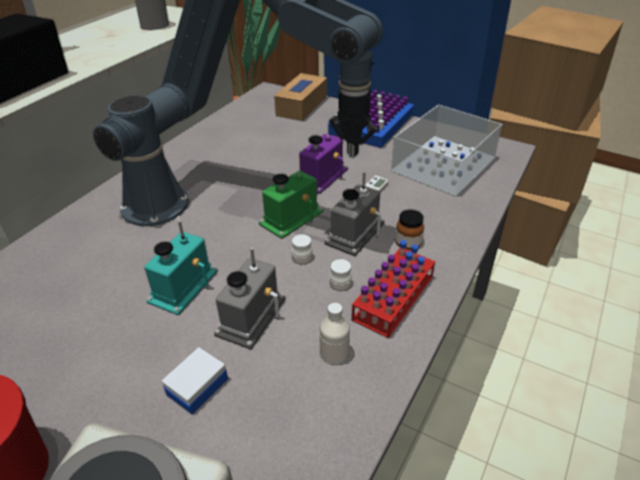

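The pin is unchanged after two more full strokes, with its tip at crop (192,103) before and (592,103) after, so it is at its stop. The knob is up, the hand is clear, and the bystanders are where they stood.

```bash
python3 -c "
from rig import finish_job
print(finish_job())"
```

```text
the job is handed in; nothing more can be done
None
```

I charged the grey pump whose pin was down and handed the job in at about 15.5 s of the 48 s allowed; no verdict was reported.

**Strokes:** I pressed the knob with shut fingertips, seven full strokes in all. Each one reached the bottom stop, with the TCP at 0.147 m and 22–32 N of force. Each was let fully up again, with about 0 N before the next press.

**Pin:** The last pictures show the pin tip within about 1 mm of its predicted full height and the black ring at the collar. The pin's length in the image measured about 2–3 mm short of full, within picture blur. So I added strokes six and seven, and the pin did not move, which means it is at its end stop.

**Rest of the scene:** The knob is up and the arm is about 110 mm above it, touching nothing. The charged pump was never touched. By eye, the bystanders look unmoved in the final side picture. I did not measure their positions.

**One disagreement:** The two cameras differed by about 5 mm on the knob position and 6 mm on the collar. That was small enough for pressing the 36 mm flat of the knob.

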